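# Change round the bottles in a dry-block heater

## Robot

A 6-joint arm with a two-finger parallel gripper is mounted at the origin on a cart in front of the work surface, level with it; the furniture and walls round the work are solid. World frame = base frame: x ahead of the robot, y to its left, z up, the work surface at z = 0. Lengths are in m, angles in rad, forces in N, time in s.
With the tool pointing down it reaches from about 0.25 to 0.775 m from the base axis. Payload 4 kg.
Tool frame: the origin (TCP) lies midway between the tips of the shut fingers; the grasp point (between the pads) lies 19 mm behind it; z points along the fingers, y is the direction in which the jaws open and shut (so a half turn about z gives the same grasp; the last joint's range is limited). The gripper opens to 94 mm and grips with 3 to 60 N. Pads are 16 mm wide; open, the fingers measure 119 mm over their backs; the gripper's body (75 mm by 177 mm) begins 78 mm behind the grasp point.
Start: joints at [-1.405, 0.087, 1.371, -0, 1.684, -0.103], TCP at [0.146, -0.53, 0.206] pointing down, gripper open.
Joint ranges: [-3.1, 3.1], [-0.76, 2.03], [0.27, 2.55], [-1.08, 4.22], [0.17, 2.65], [-2.57, 2.57]. Speed limits (rad/s): [2.79, 2.79, 3.14, 3.14, 3.14, 3.14].

## Interface

Orientations are given as [roll, pitch, yaw] about the fixed x, y, z axes, in that order (R = Rz(yaw) Ry(pitch) Rx(roll)).
In Python, from bench import robot gives the robot as it stands.
- The arm moves only by the tool drive_tool, never from a script. Its argument "series" is a list that holds one entry, the list of rows, each a list of 7 numbers: the turn, a rotation vector about the tool's x, y, z in rad, then the shift along the tool's x, y, z in cm, then the opening in per cent of the stroke, from 0 (shut) to 100 (fully open). In form: [[[rx, ry, rz, tx, ty, tz, fingers], ...]]. A call has 1 to 20 rows; each row is the pose to reach, as a shift and turn from the pose measured when the call began, along the tool's axes at that moment; what a row does not reach only later rows make up. A row lasts 1/10 s, in which the tool goes at most 50 mm and 8.59 degrees, less where a joint would pass 70% of its speed; a pose out of reach is approached as far as the arm can. A call with a gripper value outside its range is refused whole. The fingers move at their own pace and stop on an object; the grip force is fixed at half the most. Time passes only in rows, so rows that repeat a pose let the fingers close. It gives the time, the measured TCP pose, the force and the opening at its end, in the units of the state.
- robot.get_obs(): the state, without advancing time (a new reading comes with each control period).
- robot.snapshot(name): name is "scene" or "top" or "wrist"; returns a dict with "img" (420x560x3 uint8, blue, green, red), "depth" (420x560 float32, m along the optical axis (not along the pixel's ray), 0 where there is no reading), "vertical_fov" (degrees; the focal length in pixels is half the picture's height over the tangent of half this angle, whatever the lens; pixels are square), "cx", "cy" (the principal point, pixels), "rvec" (rotation vector, rad) and "tvec" (3), from world to camera coordinates, as OpenCV has them. Camera axes: x right, y down, z forward; pixel columns grow to the right and rows downward; lengths in m; the calibration is good to about 2 mm. A picture is of the moment at which its call begins.
- robot.close_job(): hands the job in, once; it reports no verdict.
The state is a dict: "time": time; "joint_positions": joint angles; "qvel": joint speeds; "joint_torque": joint torques, N m; "tool_pos": TCP position; "ee_rot": TCP orientation; "wrist_force": force on the tool from outside, world axes, zero at the start; "wrist_torque": the same for the moment, N m; "width": finger opening in m.
Only numpy, scipy, OpenCV 4.12 (cv2) and the standard library are available. Lean on these libraries where they do the work, as an engineer would, in place of code of your own. Each camera call takes 0.05 s, during which the arm holds its last target.

## Task

Each aluminium block of the dry-block heater is bored for one size of bottle, but the three bottles stand in one another's blocks. Change them round so that every bottle stands upright and fully home in the well that fits it; there is free bench beside the heater to set one aside meanwhile. Do not knock any bottle over, and leave the multimeter and the notebook alone.

Things in the scene. Friction and masses are not known exactly. Their poses are not given: they have to be found in the camera images.
- small_bottle_mid (a point): Small white bottle with a ribbed blue screw cap, 68 mm tall; body 34 mm in diameter and straight to 48 mm up, cap 27 mm in diameter over the top 12 mm; about 45 g. The point is on its axis half-way up, 34 mm above its underside; z points up to the cap. It starts standing loose in the 56 mm well.
- middle_bottle_mid (a point): Middle-sized white bottle with a ribbed white screw cap, 100 mm tall; body 50 mm in diameter and straight to 71 mm up, cap 40 mm in diameter over the top 15 mm; about 80 g. The point is on its axis half-way up, 50 mm above its underside; z points up to the cap. It starts standing loose in the 70 mm well.
- large_bottle_mid (a point): Large brown bottle with a ribbed blue screw cap, 140 mm tall; body 64 mm in diameter and straight to 100 mm up, cap 51 mm in diameter over the top 20 mm; about 0.3 kg. The point is on its axis half-way up, 70 mm above its underside; z points up to the cap. It starts on top of the block with the 40 mm well, which it cannot enter.
- block_40_well (a point): Well for the small bottle: round blind hole, 40 mm in diameter, in a bare aluminium block. The point is the centre of its flat floor, 30 mm below the block's top and 36 mm above the bench. A 45 degree cone widens the top 6 mm of the well to 52 mm and leads a bottle in. z is up, y along the row of blocks. At the start the large bottle covers it.
- block_56_well (a point): Well for the middle bottle: as the 40 mm well, but 56 mm in diameter with a mouth of 68 mm. The point is the centre of its floor, 30 mm below the block's top. The three blocks are fixed in a white heater, 110 mm apart in one row along y, in any order.
- block_70_well (a point): Well for the large bottle: as the 40 mm well, but 70 mm in diameter with a mouth of 82 mm. The point is the centre of its floor, 30 mm below the block's top. The white heater round the blocks is 205 mm deep and 366 mm wide; its side walls stand 183 mm from the middle block's well.
- multimeter_1_mid (a point): Bystander: teal and black hand multimeter, 145 x 72 mm, 45 mm high with its dial, flat on the bench left of the heater. The point is in its middle, 15 mm above the bench.
- notebook_mid (a point): Bystander: black pocket notebook, 76 x 110 x 14 mm, flat on the bench to the right of the heater. The bench between the two is free, 0.15 m wide or more. The point is its centre.

How it is judged:
At the end, for the whole second after the job is handed in: Small bottle in the 40 mm well, middle bottle in the 56 mm well, large bottle in the 70 mm well: each upright within 0.08 rad, its axis within 7 mm of the well's, its underside within 4 mm of the well's floor, released and staying there (horizontal distance between small_bottle_mid and block_40_well below 0.007 m and horizontal distance between middle_bottle_mid and block_56_well below 0.007 m and horizontal distance between large_bottle_mid and block_70_well below 0.007 m and z of small_bottle_mid in the frame of block_40_well below 0.038 m and z of middle_bottle_mid in the frame of block_56_well below 0.054 m and z of large_bottle_mid in the frame of block_70_well below 0.074 m and angle between each of small_bottle_mid, middle_bottle_mid, large_bottle_mid's own z axis and vertical below 0.08 rad); the robot touches nothing.
It fails at once if a bottle is knocked over (angle between any of small_bottle_mid, middle_bottle_mid, large_bottle_mid's own z axis and vertical above 0.8 rad).
It fails at once if the multimeter or the notebook is disturbed (distance of any of multimeter_1_mid, notebook_mid from where it was at the start of the episode above 0.02 m).
It also fails if it takes over 99 s, if anything falls off the work surface, if the arm or the gripper's body presses on something with over 40 N, if the wrist force passes 120 N, or if a joint passes its speed limit or range.

## Working session

There is one attempt and no reset: what is moved stays moved. The work goes in short steps, Python scripts to look and compute and a tool call to move; the robot and the scene stay as the last step left them, time stands still between calls to the robot, and variables do not carry over. Pictures are saved under pics/ and viewed, and the job is handed in when it is done.

Besides the shell and the picture viewer there is one more tool, called in YAML: its name, and indented under it one key for each argument. drive_tool: Moves the arm, as the interface text tells. Its arguments: {"type":"object","properties":{"series":{"type":"array","items":{"type":"array","items":{"type":"array","items":{"type":"number"}}}}},"required":["series"]}

```bash
ls; mkdir -p pics
python3 - <<'E'
from bench import robot
import cv2,numpy as np
o=robot.get_obs(); print({k:np.round(v,3).tolist() for k,v in o.items()})
for n in ["scene","top"]:
    s=robot.snapshot(n); cv2.imwrite(f"pics/{n}0.png",s["img"]); np.savez(f"/tmp/{n}0.npz",**s)
    print(n,s["vertical_fov"],s["cx"],s["cy"],s["rvec"],s["tvec"])
E
```

```text
pics
{'time': 0.0, 'joint_positions': [-1.405, 0.088, 1.372, 0.0, 1.684, -0.103], 'qvel': [0.002, 0.0, -0.001, -0.002, 0.001, 0.0], 'joint_torque': [0.0, -34.018, -30.242, 0.072, 0.033, -0.0], 'tool_pos': [0.146, -0.53, 0.204], 'ee_rot': [-3.139, -0.0, 0.269], 'wrist_force': [0.07, -0.318, -0.234], 'wrist_torque': [-0.039, 0.012, -0.027], 'width': 0.094}
scene 52.368013791225195 276.6789850044542 207.31498290949241 [ 0.93696958 -2.59030707  0.92824814] [0.33255929 0.38170224 0.98816196]
top 55.42114848979606 278.00460871435456 209.522694081234 [ 2.21728179 -2.16223139  0.04043986] [-0.09970464  0.52417282  1.31458196]
```

View pics/scene0.png

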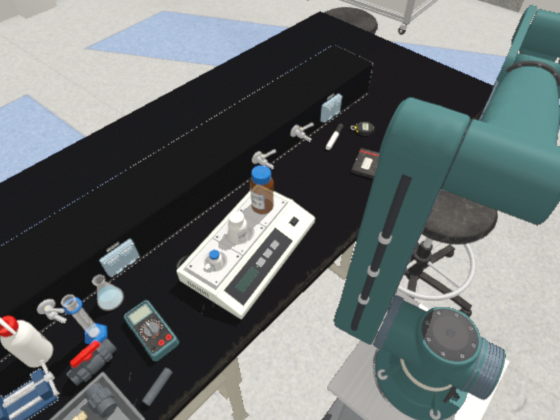

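View pics/top0.png

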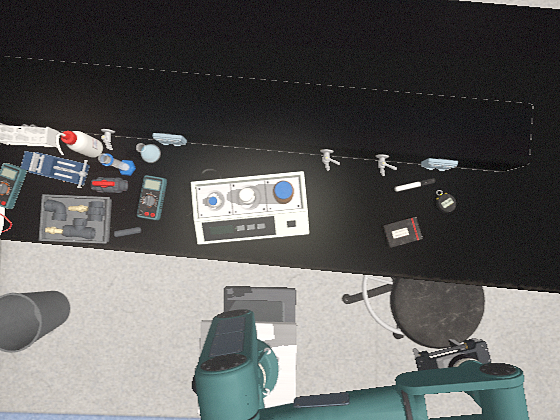

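The heater is in the middle of the top view. The small bottle is at px (212,201), the middle one at (247,196) and the large one at (284,189). The multimeter is at (152,197) and the notebook at (404,232). Next I'll get 3D points from the depth image.

```bash
cat > h.py <<'E'
import numpy as np,cv2
from scipy.spatial.transform import Rotation as R
def K(s):
    f=s["img"].shape[0]/2/np.tan(np.radians(float(s["vertical_fov"]))/2)
    return f,float(s["cx"]),float(s["cy"])
def cloud(s):
    f,cx,cy=K(s); d=s["depth"]; v,u=np.mgrid[:d.shape[0],:d.shape[1]]
    p=np.dstack([(u-cx)*d/f,(v-cy)*d/f,d])
    Rm=cv2.Rodrigues(np.asarray(s["rvec"],float))[0]
    w=(p-np.asarray(s["tvec"]).ravel())@Rm
    w[d<=0]=np.nan
    return w
def proj(s,P):
    f,cx,cy=K(s)
    return cv2.projectPoints(np.atleast_2d(np.asarray(P,float)),np.asarray(s["rvec"],float),np.asarray(s["tvec"],float),np.array([[f,0,cx],[0,f,cy],[0,0,1]]),None)[0][:,0]
def circ(xy):
    A=np.c_[2*xy,np.ones(len(xy))]; c=np.linalg.lstsq(A,(xy**2).sum(1),rcond=None)[0]
    return c[:2],np.sqrt(c[2]+c[:2]@c[:2])
E
python3 - <<'E'
from h import *
for n in ["top","scene"]:
    s=dict(np.load(f"/tmp/{n}0.npz")); w=cloud(s)
    print(n,'depth frac',np.mean(s["depth"]>0))
    pts=[(212,201),(247,196),(284,189),(152,197),(404,232),(200,240),(300,230),(196,185),(300,176),(340,220),(250,275)] if n=="top" else [(214,255),(237,218),(262,172),(151,330),(366,163),(290,200),(250,300)]
    for u,v in pts: print(u,v,np.round(w[v,u],3), s["depth"][v,u].round(3))
E
```

```text
top depth frac 0.9960586734693877
212 201 [0.543 0.118 0.103] 1.24
247 196 [0.559 0.007 0.133] 1.21
284 189 [ 0.575 -0.105  0.208] 1.134
152 197 [0.556 0.327 0.038] 1.309
404 232 [ 0.463 -0.504  0.011] 1.32
200 240 [0.42  0.164 0.04 ] 1.298
300 230 [ 0.461 -0.16   0.041] 1.295
196 185 [0.598 0.182 0.045] 1.302
300 176 [ 0.635 -0.155  0.052] 1.292
340 220 [ 0.497 -0.294  0.   ] 1.335
250 275 [ 0.221  0.06  -0.748] 2.073
scene depth frac 0.9962627551020408
214 255 [0.539 0.118 0.106] 1.07
237 218 [0.557 0.011 0.136] 1.106
262 172 [ 0.57  -0.106  0.205] 1.115
151 330 [0.536 0.339 0.047] 1.007
366 163 [ 0.459 -0.488  0.017] 1.401
290 200 [ 0.531 -0.178  0.057] 1.249
250 300 [0.412 0.129 0.038] 1.065
```

Run:
```python
from h import *
for n,(a,b,c,d) in {"top":(130,150,200,130),"scene":(160,150,180,170)}.items():
    im=cv2.imread(f"pics/{n}0.png")[b:b+d,a:a+c]; cv2.imwrite(f"pics/{n}0z.png",cv2.resize(im,None,fx=4 if n=="top" else 3.5,fy=4 if n=="top" else 3.5,interpolation=cv2.INTER_CUBIC))
```

```text
(no output)
```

View pics/top0z.png

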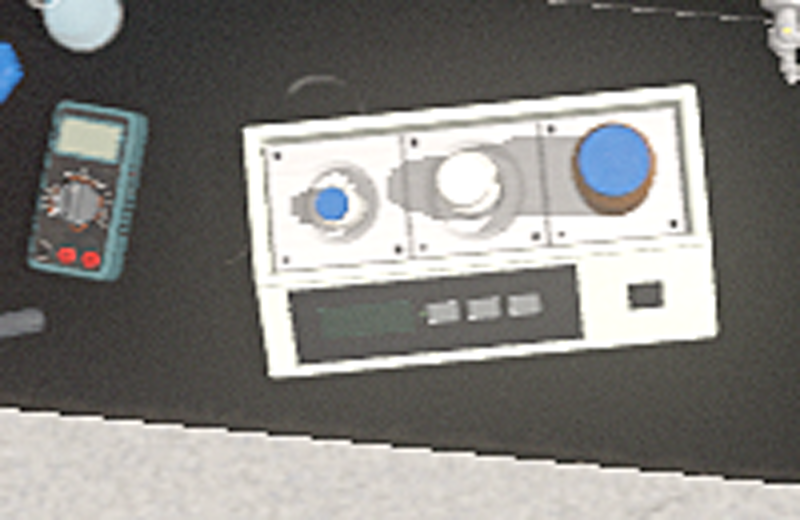

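View pics/scene0z.png

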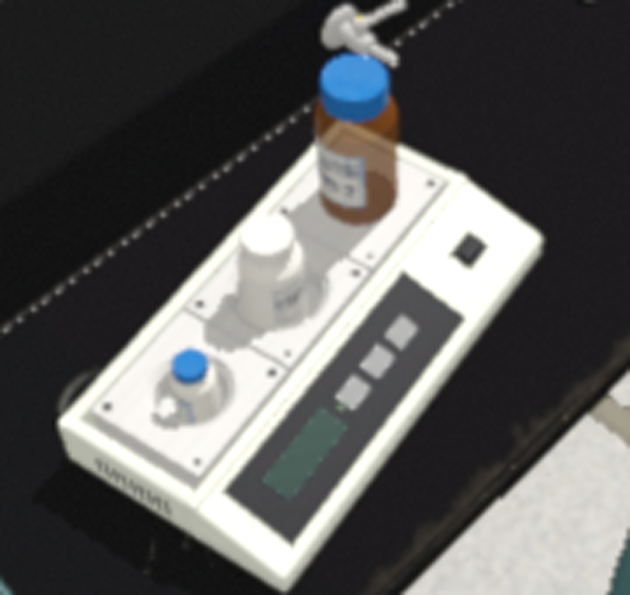

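```bash
cat >> h.py <<'E'
def rel(obs,targets):
    """targets: list of (x,y,z,yaw); tool down. prints rotvec and shift cm in present tool axes"""
    R0=R.from_euler('xyz',obs["ee_rot"]); p0=np.asarray(obs["tool_pos"])
    for t in targets:
        Rt=R.from_euler('xyz',[np.pi,0,t[3]])
        print(np.round((R0.inv()*Rt).as_rotvec(),3), np.round(R0.inv().apply(np.asarray(t[:3])-p0)*100,2), '<-',t)
def tops(w,bott={'small':(.54,.118,.104),'mid':(.557,.009,.136),'large':(.573,-.105,.206)},r=.04,tol=.006):
    for k,(x,y,z) in bott.items():
        m=(np.hypot(w[...,0]-x,w[...,1]-y)<r)&(abs(w[...,2]-z)<tol)
        p=w[m]
        if len(p)<8: print(k,'none');continue
        c,_=cv2.minEnclosingCircle(p[:,:2].astype(np.float32))
        print(k,m.sum(),'mean',p.mean(0).round(4),'mec',np.round(c,4),round(_,4),'med z',np.median(p[:,2]).round(4))
E
python3 - <<'E'
from h import *
for n in ["top","scene"]:
    s=dict(np.load(f"/tmp/{n}0.npz")); w=cloud(s); print(n); tops(w)
    # heater plates
    m=(abs(w[...,2]-.066)<.004)&(w[...,0]>.4)&(w[...,0]<.7)&(abs(w[...,1])<.25)
    p=w[m]; r=cv2.minAreaRect((p[:,:2]*1000).astype(np.float32)); print('plate',r,np.median(p[:,2]))
    m=(w[...,2]>.025)&(w[...,2]<.075)&(w[...,0]>.37)&(w[...,0]<.72)&(abs(w[...,1])<.23)
    p=w[m]; print('heater',cv2.minAreaRect((p[:,:2]*1000).astype(np.float32)))
    # things behind
    m=(w[...,0]>.64)&(w[...,0]<.95)&(abs(w[...,1])<.45)&(w[...,2]>.03)
    p=w[m]
    if len(p): print('behind minx',p[p[:,0].argmin()].round(3),'max z',p[:,2].max().round(3)); print(p[::max(1,len(p)//12)].round(2).tolist())
E
```

```text
top
small 57 mean [0.5452 0.1138 0.1056] mec [0.5448 0.1141] 0.0131 med z 0.1055
mid 130 mean [0.564  0.0096 0.1369] mec [0.5642 0.0099] 0.02 med z 0.1367
large 244 mean [ 0.574  -0.1033  0.207 ] mec [ 0.5742 -0.103 ] 0.0252 med z 0.2071
plate ((573.9305419921875, -34.197540283203125), (137.49151611328125, 448.77294921875), 9.225944519042969) 0.06665591630179438
heater ((564.9683837890625, -27.028228759765625), (269.3813781738281, 435.56976318359375), 6.829080581665039)
behind minx [0.64  0.43  0.155] max z 0.185
[[0.95, 0.44, 0.14], [0.9, 0.44, 0.14], [0.88, 0.19, 0.13], [0.86, 0.21, 0.14], [0.84, 0.27, 0.14], [0.82, 0.34, 0.13], [0.8, 0.44, 0.14], [0.8, -0.4, 0.14], [0.78, -0.32, 0.13], [0.76, -0.31, 0.13], [0.74, 0.05, 0.13], [0.73, -0.13, 0.08], [0.64, -0.16, 0.05]]
scene
small 84 mean [0.5425 0.1158 0.1033] mec [0.5438 0.1151] 0.014 med z 0.1034
mid 157 mean [0.5611 0.0119 0.1358] mec [0.5618 0.0112] 0.0208 med z 0.136
large 234 mean [ 0.5706 -0.1011  0.2055] mec [ 0.571  -0.1021] 0.0262 med z 0.2055
plate ((570.64990234375, -34.928253173828125), (155.0615234375, 454.53741455078125), 12.704178810119629) 0.06599607406069438
heater ((566.6801147460938, -26.572845458984375), (277.62823486328125, 438.6211242675781), 6.632210731506348)
behind minx [0.64  0.418 0.154] max z 0.183
[[0.89, -0.45, 0.13], [0.76, -0.32, 0.14], [0.71, -0.27, 0.12], [0.89, -0.01, 0.13], [0.75, -0.05, 0.13], [0.73, -0.1, 0.04], [0.74, 0.06, 0.11], [0.87, 0.26, 0.13], [0.85, 0.31, 0.13], [0.92, 0.42, 0.13], [0.74, 0.29, 0.09], [0.76, 0.36, 0.07], [0.65, 0.43, 0.03]]
```

Run:
```python
from h import *
from bench import robot
rel(robot.get_obs(),[(.3,-.4,.35,.8),(.5,0,.40,1.68),(.44,0,.40,1.68)])
```

```text
[-0.002 -0.001 -0.531] [ 18.3   -8.45 -14.54] <- (0.3, -0.4, 0.35, 0.8)
[-1.000e-03 -2.000e-03 -1.411e+00] [ 48.2  -41.71 -19.47] <- (0.5, 0, 0.4, 1.68)
[-1.000e-03 -2.000e-03 -1.411e+00] [ 42.42 -43.3  -19.47] <- (0.44, 0, 0.4, 1.68)
```

drive_tool:
  series:
    - [[0,0,-0.5,18,-8.5,-14.5,100],[0,0,-0.5,18,-8.5,-14.5,100],[0,0,-0.5,18,-8.5,-14.5,100],[0,0,-0.5,18,-8.5,-14.5,100],[0,0,-1.41,42.4,-43.3,-19.5,100],[0,0,-1.41,42.4,-43.3,-19.5,100],[0,0,-1.41,42.4,-43.3,-19.5,100],[0,0,-1.41,42.4,-43.3,-19.5,100],[0,0,-1.41,42.4,-43.3,-19.5,100],[0,0,-1.41,42.4,-43.3,-19.5,100],[0,0,-1.41,42.4,-43.3,-19.5,100],[0,0,-1.41,42.4,-43.3,-19.5,100],[0,0,-1.41,42.4,-43.3,-19.5,100],[0,0,-1.41,42.4,-43.3,-19.5,100],[0,0,-1.41,42.4,-43.3,-19.5,100],[0,0,-1.41,42.4,-43.3,-19.5,100],[0,0,-1.41,42.4,-43.3,-19.5,100],[0,0,-1.41,42.4,-43.3,-19.5,100],[0,0,-1.41,42.4,-43.3,-19.5,100],[0,0,-1.41,42.4,-43.3,-19.5,100]]

```text
time: 2.1
tool_pos: [0.4396, -0.0008, 0.4004]
ee_rot: [-3.142, -0.002, 1.677]
wrist_force: [0.0, 0.2, -0.0]
width: 0.0942
```

Run:
```python
from h import *
from bench import robot
print(robot.get_obs()["joint_positions"].round(3) if hasattr(robot.get_obs()["joint_positions"],'round') else robot.get_obs()["joint_positions"])
s=robot.snapshot("wrist"); np.savez("/tmp/wrist0.npz",**s); cv2.imwrite("pics/wrist0.png",s["img"])
w=cloud(s); print(s["tvec"],s["rvec"],s["vertical_fov"]); tops(w)
```

```text
[-1.320e-01 -1.130e-01  1.181e+00  2.000e-03  2.073e+00 -2.380e-01]
[-0.43671871 -0.11177142  0.56845595] [-2.91122839 -0.15358886 -0.01709776] 68.5931714416423
small 269 mean [0.5434 0.114  0.103 ] mec [0.5436 0.1142] 0.0135 med z 0.1031
mid 571 mean [0.5621 0.01   0.1349] mec [0.5626 0.0098] 0.0199 med z 0.135
large 389 mean [ 0.5601 -0.1081  0.2045] mec [ 0.5672 -0.1041] 0.0222 med z 0.2046
```

View pics/wrist0.png

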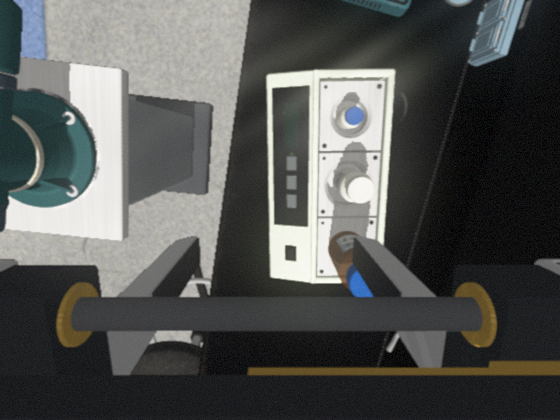

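Run:
```python
from h import *
s=dict(np.load("/tmp/wrist0.npz")); w=cloud(s)
th=np.radians(6.0)
for (cx,cy,Rm) in [(.545,.114,.034),(.56,.005,.041)]:
    d=np.hypot(w[...,0]-cx,w[...,1]-cy)
    m=(d<.052)&(abs(w[...,2]-.066)<.05)
    # top-plane mask, find radial inner boundary
    pl=(abs(w[...,2]-.066)<.0022)&(d<.055)
    print('plane z',np.median(w[pl][:,2]).round(4))
    P=w[pl][:,:2]
    c=np.array([cx,cy])
    for it in range(6):
        v=P-c; a=np.arctan2(v[:,1],v[:,0]); r=np.hypot(v[:,0],v[:,1])
        B=[]
        for k in range(-36,36):
            q=(a>=k*np.pi/36)&(a<(k+1)*np.pi/36)&(r>Rm*.75)
            if q.sum(): B.append(P[q][np.argmin(r[q])])
        B=np.array(B); rr=np.hypot(*(B-c).T)
        B=B[abs(rr-np.median(rr))<.005]
        c,rad=circ(B)
    print('well',c.round(4),rad.round(4),len(B),'expect',Rm)
    fl=(abs(w[...,2]-.036)<.003)&(d<.045); print('floor',fl.sum(),w[fl].mean(0).round(4))
z=cv2.resize(s["img"][60:300,255:410],None,fx=3.7,fy=2.5*1.48) 
cv2.imwrite("pics/wz.png",cv2.resize(s["img"][60:220,290:410],None,fx=3.7,fy=3.7,interpolation=cv2.INTER_CUBIC))
```

```text
plane z 0.0653
well [0.5472 0.116 ] 0.0325 72 expect 0.034
floor 308 [0.5479 0.1171 0.0354]
plane z 0.0652
well [0.562  0.0066] 0.0403 72 expect 0.041
floor 317 [0.5494 0.0055 0.0353]
```

View pics/wz.png

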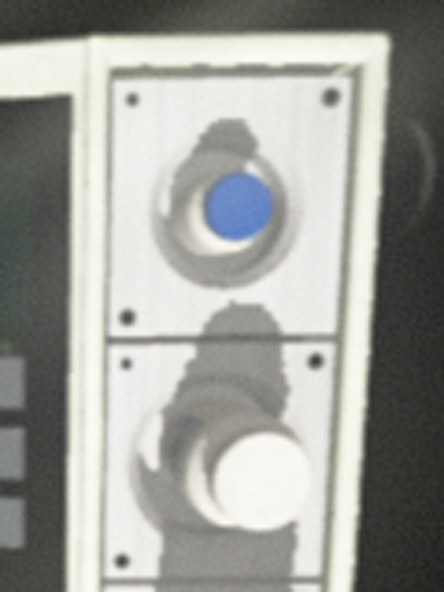

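Run:
```python
from h import *
from bench import robot
rel(robot.get_obs(),[(.573,-.1025,.30,1.69),(.573,-.1025,.132,1.69)])
for n in ["top","scene","wrist"]:
    s=dict(np.load(f"/tmp/{n}0.npz")); w=cloud(s)
    # yaw of the plates via right/left outer edges of heater top (z~.06?) : long edges fit
    m=(abs(w[...,2]-.0655)<.003)&(w[...,0]>.48)&(w[...,0]<.65)&(w[...,1]>-.15)&(w[...,1]<.16)
    P=w[m][:,:2]
    for side in (min,max):
        B=[]
        for y in np.arange(-.14,.15,.008):
            q=abs(P[:,1]-y)<.004
            if q.sum()>5: B.append((y,np.percentile(P[q,0],2 if side is min else 98)))
        B=np.array(B); k=np.polyfit(B[:,0],B[:,1],1)
        for _ in range(5):
            r=B[:,1]-np.polyval(k,B[:,0]); g=abs(r)<max(.0015,1.5*np.median(abs(r))); k=np.polyfit(B[g,0],B[g,1],1)
        print(n,side.__name__,'yaw deg',-np.degrees(np.arctan(k[0])).round(2),'x at y=0',k[1].round(4),g.sum(),len(B))
```

```text
[-0.    -0.002 -0.012] [-11.57  12.17  10.02] <- (0.573, -0.1025, 0.3, 1.69)
[-0.    -0.002 -0.012] [-11.6   12.17  26.82] <- (0.573, -0.1025, 0.132, 1.69)
top min yaw deg 5.36 x at y=0 0.5114 24 37
top max yaw deg 6.98 x at y=0 0.6111 22 37
scene min yaw deg 6.82 x at y=0 0.5118 29 37
scene max yaw deg 6.63 x at y=0 0.6101 23 37
wrist min yaw deg 6.71 x at y=0 0.512 37 37
wrist max yaw deg 6.6 x at y=0 0.61 28 37
```

drive_tool:
  series:
    - [[0,0,-0.01,-11.6,12.2,10,100],[0,0,-0.01,-11.6,12.2,10,100],[0,0,-0.01,-11.6,12.2,10,100],[0,0,-0.01,-11.6,12.2,10,100],[0,0,-0.01,-11.6,12.2,10,100],[0,0,-0.01,-11.6,12.2,10,100],[0,0,-0.01,-11.6,12.2,15,100],[0,0,-0.01,-11.6,12.2,18,100],[0,0,-0.01,-11.6,12.2,21,100],[0,0,-0.01,-11.6,12.2,24,100],[0,0,-0.01,-11.6,12.2,26.8,100],[0,0,-0.01,-11.6,12.2,26.8,100],[0,0,-0.01,-11.6,12.2,26.8,100]]

```text
time: 3.45
tool_pos: [0.5736, -0.1019, 0.1347]
ee_rot: [3.139, -0.001, 1.688]
wrist_force: [-0.3, 0.5, 0.2]
width: 0.0939
```

Run:
```python
from h import *
from bench import robot
for n in ["scene","wrist"]:
    s=robot.snapshot(n); cv2.imwrite(f"pics/{n}1.png",s["img"]); w=cloud(s); tops(w)
rel(robot.get_obs(),[(.573,-.1025,.132,1.69)])
```

```text
small 89 mean [0.542  0.1159 0.1031] mec [0.5438 0.1149] 0.0143 med z 0.1036
mid 155 mean [0.5609 0.0115 0.136 ] mec [0.5621 0.0092] 0.0209 med z 0.136
large 169 mean [ 0.571  -0.0977  0.2057] mec [ 0.5719 -0.1028] 0.0269 med z 0.2057
small none
mid 4600 mean [0.5627 0.0092 0.1351] mec [0.5626 0.0094] 0.0202 med z 0.1351
large 7377 mean [ 0.5722 -0.1007  0.2048] mec [ 0.5724 -0.1033] 0.0258 med z 0.2049
[ 0.006  0.    -0.002] [ 0.02 -0.18  0.39] <- (0.573, -0.1025, 0.132, 1.69)
```

View pics/wrist1.png

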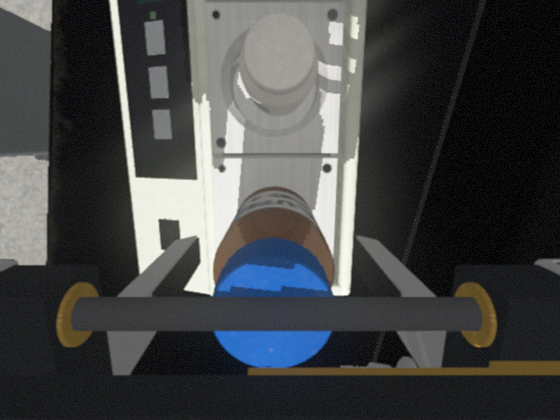

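View pics/scene1.png

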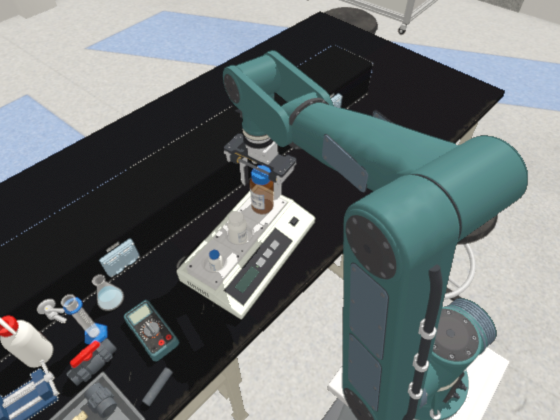

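The bottle's cap at (272,300) sits centrally between the fingers. Now I'll close the gripper and lift.

drive_tool:
  series:
    - [[0,0,0,0,-0.1,0.2,40],[0,0,0,0,-0.1,0.2,40],[0,0,0,0,-0.1,0.2,40],[0,0,0,0,-0.1,0.2,40],[0,0,0,0,-0.1,0.2,40],[0,0,0,0,-0.1,0.2,40],[0,0,0,0,-0.1,0.2,40],[0,0,0,0,-0.1,0.2,40],[0,0,0,0,-0.1,0.2,40],[0,0,0,0,-0.1,0.2,40]]

```text
time: 4.55
tool_pos: [0.5736, -0.1027, 0.1341]
ee_rot: [3.136, 0.0, 1.688]
wrist_force: [-3.2, -0.2, 4.4]
width: 0.0627
```

Run:
```python
from h import *
from bench import robot
rel(robot.get_obs(),[(.573,-.1025,.23,1.69),(.51,-.315,.23,1.69),(.51,-.315,.075,1.69),(.51,-.315,.068,1.69)])
```

```text
[ 0.005  0.    -0.002] [ 0.02 -0.01 -9.59] <- (0.573, -0.1025, 0.23, 1.69)
[ 0.005  0.    -0.002] [-20.34  -8.75  -9.63] <- (0.51, -0.315, 0.23, 1.69)
[ 0.005  0.    -0.002] [-20.34  -8.83   5.87] <- (0.51, -0.315, 0.075, 1.69)
[ 0.005  0.    -0.002] [-20.34  -8.83   6.57] <- (0.51, -0.315, 0.068, 1.69)
```

drive_tool:
  series:
    - [[0,0,0,0,0,-2,40],[0,0,0,0,0,-5,40],[0,0,0,0,0,-9.6,40],[0,0,0,0,0,-9.6,40],[0,0,0,-4,-1.7,-9.6,40],[0,0,0,-8,-3.4,-9.6,40],[0,0,0,-12,-5.2,-9.6,40],[0,0,0,-16,-6.9,-9.6,40],[0,0,0,-20.3,-8.8,-9.6,40],[0,0,0,-20.3,-8.8,-9.6,40],[0,0,0,-20.3,-8.8,-9.6,40],[0,0,0,-20.3,-8.8,-6,40],[0,0,0,-20.3,-8.8,-2,40],[0,0,0,-20.3,-8.8,2,40],[0,0,0,-20.3,-8.8,4.5,40],[0,0,0,-20.3,-8.8,5.5,40],[0,0,0,-20.3,-8.8,5.5,40],[0,0,0,-20.3,-8.8,5.5,40]]

```text
time: 6.35
tool_pos: [0.5114, -0.3145, 0.0802]
ee_rot: [3.135, 0.002, 1.689]
wrist_force: [0.3, -0.4, -2.7]
width: 0.0624
```

Run:
```python
from h import *
from bench import robot
print(robot.get_obs()["wrist_force"])
for n in ["scene","wrist"]:
    s=robot.snapshot(n); cv2.imwrite(f"pics/{n}2.png",s["img"]); w=cloud(s); tops(w,{'l':(.51,-.315,.15)},tol=.012)
rel(robot.get_obs(),[(.51,-.315,.075,1.69),(.51,-.315,.068,1.69)])
```

```text
[ 0.3262415  -0.42943007 -2.73715802]
l 210 mean [ 0.5111 -0.3049  0.1494] mec [ 0.5086 -0.3049] 0.0379 med z 0.1509
l 9535 mean [ 0.5107 -0.3108  0.1507] mec [ 0.5089 -0.3058] 0.0388 med z 0.1518
[ 0.009  0.004 -0.001] [ 0.05 -0.18  0.63] <- (0.51, -0.315, 0.075, 1.69)
[ 0.009  0.004 -0.001] [ 0.05 -0.18  1.33] <- (0.51, -0.315, 0.068, 1.69)
```

View pics/scene2.png

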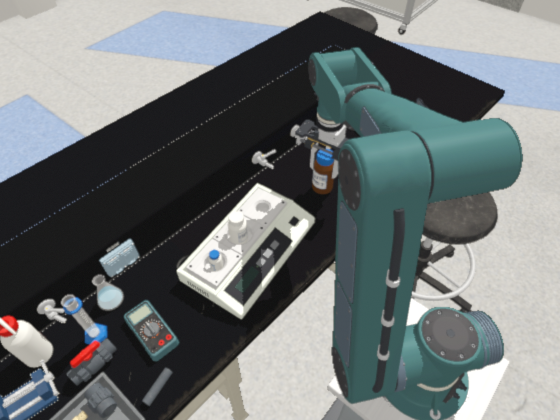

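drive_tool:
  series:
    - [[0,0,0,0,0,0.5,40],[0,0,0,0,0,0.9,40],[0,0,0,0,0,1.1,40],[0,0,0,0,0,1.2,40],[0,0,0,0,0,1.3,40],[0,0,0,0,0,1.3,40]]

```text
time: 7.05
tool_pos: [0.5118, -0.3153, 0.0683]
ee_rot: [3.133, 0.004, 1.688]
wrist_force: [0.1, -1.2, -3.1]
width: 0.0623
```

drive_tool:
  series:
    - [[0,0,0,0,0,0.2,40],[0,0,0,0,0,0.3,40],[0,0,0,0,0,0.3,40]]

```text
time: 7.35
tool_pos: [0.512, -0.3161, 0.068]
ee_rot: [3.132, 0.006, 1.688]
wrist_force: [-2.1, 0.6, 5.6]
width: 0.0622
```

drive_tool:
  series:
    - [[0,0,0,0,0,0,55],[0,0,0,0,0,0,75],[0,0,0,0,0,0,100],[0,0,0,0,0,0,100],[0,0,0,0,0,0,100],[0,0,0,0,0,0,100],[0,0,0,0,0,0,100],[0,0,0,0,0,-2,100],[0,0,0,0,0,-5,100],[0,0,0,0,0,-9,100],[0,0,0,0,0,-13,100],[0,0,0,0,0,-17,100],[0,0,0,0,0,-17,100]]

```text
time: 8.65
tool_pos: [0.5125, -0.317, 0.2463]
ee_rot: [3.122, 0.015, 1.688]
wrist_force: [0.1, -0.2, 0.6]
width: 0.0939
```

Run:
```python
from h import *
from bench import robot
for n in ["scene","wrist"]:
    s=robot.snapshot(n); cv2.imwrite(f"pics/{n}3.png",s["img"]); np.savez(f"/tmp/{n}3.npz",**s); w=cloud(s); tops(w,{'l':(.51,-.315,.140),'small':(.54,.118,.104),'mid':(.557,.009,.136)})
rel(robot.get_obs(),[(.5,-.08,.25,1.69),(.55,0.03,.25,1.69)])
```

```text
l 182 mean [ 0.5115 -0.3147  0.1397] mec [ 0.5126 -0.316 ] 0.0266 med z 0.14
small 83 mean [0.5427 0.1159 0.1034] mec [0.543 0.115] 0.0138 med z 0.1035
mid 156 mean [0.5611 0.0115 0.1357] mec [0.5623 0.0098] 0.021 med z 0.1358
l 2174 mean [ 0.5123 -0.3173  0.1389] mec [ 0.5125 -0.318 ] 0.0255 med z 0.139
small none
mid none
[ 0.012  0.008 -0.002] [23.52  1.71 -1.22] <- (0.5, -0.08, 0.25, 1.69)
[ 0.012  0.008 -0.002] [33.86  7.97 -1.23] <- (0.55, 0.03, 0.25, 1.69)
```

View pics/scene3.png

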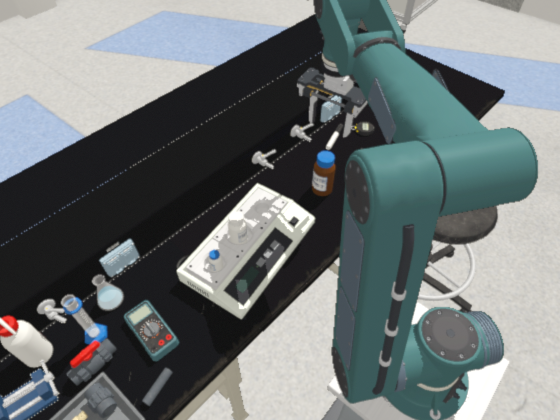

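Run:
```python
from h import *
from bench import robot
rel(robot.get_obs(),[(.56,-.21,.26,1.69)])
```

```text
[ 0.012  0.008 -0.002] [ 9.9   6.16 -2.06] <- (0.56, -0.21, 0.26, 1.69)
```

drive_tool:
  series:
    - [[0.012,0.008,0,5,3,-2.1,100],[0.012,0.008,0,9.9,6.2,-2.1,100],[0.012,0.008,0,9.9,6.2,-2.1,100],[0.012,0.008,0,9.9,6.2,-2.1,100],[0.012,0.008,0,9.9,6.2,-2.1,100]]

```text
time: 9.25
tool_pos: [0.5598, -0.2098, 0.2581]
ee_rot: [-3.138, -0.002, 1.689]
wrist_force: [0.3, -0.3, 0.1]
width: 0.0939
```

```bash
cat >> h.py <<'E'
def well(w,cx,cy,Rm,zp=.0655):
    d=np.hypot(w[...,0]-cx,w[...,1]-cy)
    pl=(abs(w[...,2]-zp)<.002)&(d<Rm+.012); P=w[pl][:,:2]; c=np.array([cx,cy])
    for it in range(8):
        v=P-c; a=np.arctan2(v[:,1],v[:,0]); r=np.hypot(v[:,0],v[:,1]); B=[]
        for k in range(-36,36):
            q=(a>=k*np.pi/36)&(a<(k+1)*np.pi/36)&(r>Rm-.006)
            if q.sum(): B.append(P[q][np.argmin(r[q])])
        B=np.array(B)
        if len(B)<10: print('few');return
        rr=np.hypot(*(B-c).T); B=B[abs(rr-Rm)<.004]
        if len(B)<10: print('few');return
        c,rad=circ(B)
    fl=(abs(w[...,2]-.0355)<.003)&(d<Rm); 
    print('well',c.round(4),rad.round(4),len(B),'expect R',Rm,'floor',fl.sum(),np.median(w[pl][:,2]).round(4))
E
python3 - <<'E'
from h import *
from bench import robot
s=robot.snapshot("wrist"); cv2.imwrite("pics/wrist4.png",s["img"]); w=cloud(s); np.savez("/tmp/wrist4.npz",**s)
well(w,.573,-.103,.026); well(w,.5604,.0066,.041); well(w,.5474,.116,.034)
tops(w,r=.03)
rel(robot.get_obs(),[(.545,.114,.25,1.69),(.545,.114,.11,1.69),(.545,.114,.070,1.69)])
E
```

```text
well [ 0.5733 -0.1027] 0.0242 71 expect R 0.026 floor 835 0.0652
well [0.5608 0.007 ] 0.0389 37 expect R 0.041 floor 647 0.0652
few
small none
mid none
large none
[-0.004 -0.001 -0.002] [32.39  2.34  0.88] <- (0.545, 0.114, 0.25, 1.69)
[-0.004 -0.001 -0.002] [32.37  2.39 14.88] <- (0.545, 0.114, 0.11, 1.69)
[-0.004 -0.001 -0.002] [32.37  2.4  18.88] <- (0.545, 0.114, 0.07, 1.69)
```

View pics/wrist4.png

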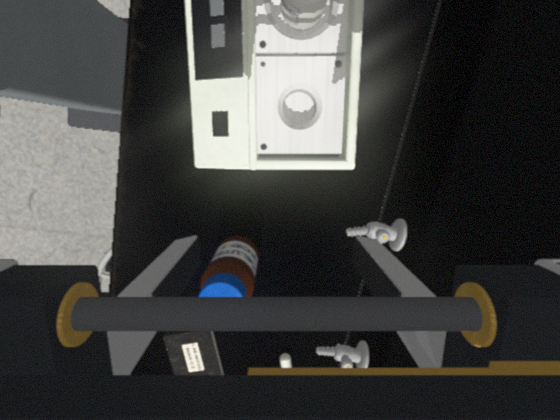

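Run:
```python
from h import *
s=dict(np.load("/tmp/wrist4.npz")); w=cloud(s)
c=np.array([.5733,-.1027]); e=np.array([np.cos(.117),np.sin(.117)]); n=np.array([-e[1],e[0]])
v=(w[...,:2]-c); a=v@e; b=v@n
for lo in np.arange(-.09,.085,.01):
    m=(a>lo)&(a<lo+.01)&(b>-.03)&(b<.045)&(w[...,2]>.01)&(w[...,2]<.09)
    if m.sum(): print(lo.round(3),m.sum(),np.percentile(w[m][:,2],[2,50,98]).round(4))
```

```text
-0.09 523 [0.0439 0.0467 0.0488]
-0.08 533 [0.0471 0.0496 0.0519]
-0.07 541 [0.0505 0.0528 0.0553]
-0.06 549 [0.0546 0.0569 0.0589]
-0.05 581 [0.0637 0.0653 0.0669]
-0.04 617 [0.0637 0.0653 0.0668]
-0.03 623 [0.0605 0.0651 0.0668]
-0.02 555 [0.0344 0.0641 0.0665]
-0.01 591 [0.034  0.0602 0.0664]
-0.0 588 [0.0339 0.0597 0.0667]
0.01 664 [0.034  0.0626 0.0666]
0.02 632 [0.0598 0.0651 0.0668]
0.03 606 [0.0637 0.0652 0.0669]
0.04 609 [0.0635 0.0653 0.0669]
0.05 468 [0.0292 0.0497 0.0641]
0.06 512 [0.0542 0.0569 0.0586]
0.07 1 [0.0517 0.0517 0.0517]
```

drive_tool:
  series:
    - [[-0.004,0,0,5,0.5,0.9,100],[-0.004,0,0,10,1,0.9,100],[-0.004,0,0,15,1.2,0.9,100],[-0.004,0,0,20,1.6,0.9,100],[-0.004,0,0,25,2,0.9,100],[-0.004,0,0,30,2.3,0.9,100],[-0.004,0,0,32.4,2.4,0.9,100],[-0.004,0,0,32.4,2.4,0.9,100],[-0.004,0,0,32.4,2.4,5,100],[-0.004,0,0,32.4,2.4,9,100],[-0.004,0,0,32.4,2.4,13,100],[-0.004,0,0,32.4,2.4,14.9,100],[-0.004,0,0,32.4,2.4,14.9,100],[-0.004,0,0,32.4,2.4,14.9,100]]

```text
time: 10.7
tool_pos: [0.5454, 0.1125, 0.1099]
ee_rot: [3.142, -0.001, 1.685]
wrist_force: [-0.5, -0.2, 0.5]
width: 0.0938
```

Run:
```python
from h import *
from bench import robot
s=robot.snapshot("wrist"); cv2.imwrite("pics/wrist5.png",s["img"]); w=cloud(s)
well(w,.5474,.116,.034); tops(w,r=.03)
rel(robot.get_obs(),[(.5438,.1142,.070,1.69)])
```

```text
well [0.5471 0.1161] 0.0318 72 expect R 0.034 floor 1306 0.0651
small 1324 mean [0.5437 0.1151 0.1028] mec [0.5438 0.1141] 0.0137 med z 0.1029
mid none
large none
[ 0.003 -0.001 -0.004] [ 0.15 -0.24  4.12] <- (0.5438, 0.1142, 0.07, 1.69)
```

View pics/wrist5.png

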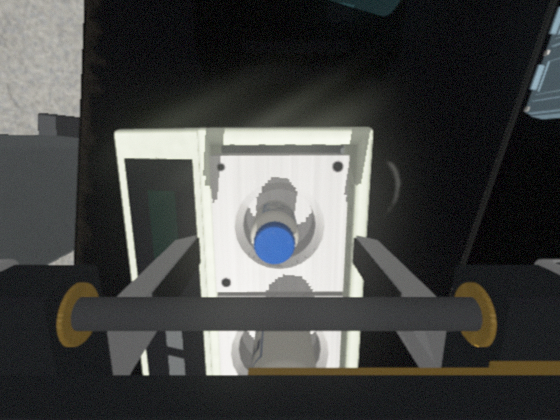

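drive_tool:
  series:
    - [[0,0,0,0.2,-0.2,2,100],[0,0,0,0.2,-0.2,4,100],[0,0,0,0.2,-0.2,4.1,100],[0,0,0,0.2,-0.2,4.1,100],[0,0,0,0.2,-0.2,4.1,60],[0,0,0,0.2,-0.2,4.1,45],[0,0,0,0.2,-0.2,4.1,30],[0,0,0,0.2,-0.2,4.1,20],[0,0,0,0.2,-0.2,4.1,20],[0,0,0,0.2,-0.2,4.1,20],[0,0,0,0.2,-0.2,4.1,20],[0,0,0,0.2,-0.2,4.1,20],[0,0,0,0.2,-0.2,4.1,20],[0,0,0,0.2,-0.2,4.1,20]]

```text
time: 12.15
tool_pos: [0.544, 0.1148, 0.0702]
ee_rot: [3.139, -0.001, 1.686]
wrist_force: [0.2, -0.0, -0.1]
width: 0.0326
```

Run:
```python
from h import *
from bench import robot
s=robot.snapshot("wrist"); cv2.imwrite("pics/wrist6.png",s["img"]); w=cloud(s)
tops(w,r=.03); rel(robot.get_obs(),[(.5438,.1142,.070,1.69)])
```

```text
small 2553 mean [0.5434 0.1169 0.1031] mec [0.5414 0.1245] 0.0272 med z 0.103
mid none
large none
[ 0.002 -0.001 -0.004] [-0.06 -0.03  0.02] <- (0.5438, 0.1142, 0.07, 1.69)
```

View pics/wrist6.png

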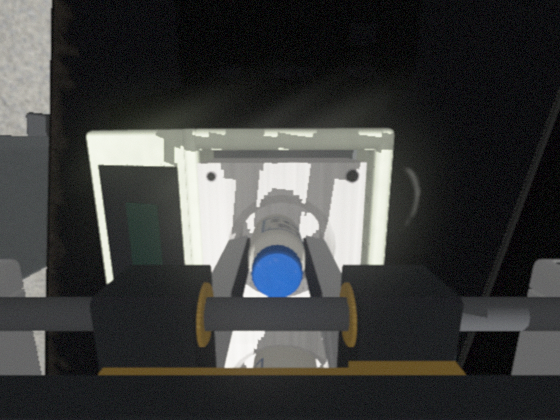

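Run:
```python
from h import *
from bench import robot
rel(robot.get_obs(),[(.544,.1148,.215,1.69),(.5733,-.102,.215,1.69),(.5733,-.102,.112,1.69),(.5733,-.102,.069,1.69)])
```

```text
[ 0.002 -0.001 -0.004] [ 1.000e-02  3.000e-02 -1.448e+01] <- (0.544, 0.1148, 0.215, 1.69)
[ 0.002 -0.001 -0.004] [-21.86   0.45 -14.51] <- (0.5733, -0.102, 0.215, 1.69)
[ 0.002 -0.001 -0.004] [-21.87   0.43  -4.21] <- (0.5733, -0.102, 0.112, 1.69)
[ 0.002 -0.001 -0.004] [-21.87   0.42   0.09] <- (0.5733, -0.102, 0.069, 1.69)
```

drive_tool:
  series:
    - [[0,0,0,0,0,-2,20],[0,0,0,0,0,-5,20],[0,0,0,0,0,-9,20],[0,0,0,0,0,-13,20],[0,0,0,0,0,-14.5,20],[0,0,0,0,0,-14.5,20],[0,0,0,-3,0,-14.5,20],[0,0,0,-7,0,-14.5,20],[0,0,0,-11,0.2,-14.5,20],[0,0,0,-15,0.4,-14.5,20],[0,0,0,-19,0.4,-14.5,20],[0,0,0,-21.9,0.4,-14.5,20],[0,0,0,-21.9,0.4,-14.5,20],[0,0,0,-21.9,0.4,-14.5,20],[0,0,0,-21.9,0.4,-11,20],[0,0,0,-21.9,0.4,-7,20],[0,0,0,-21.9,0.4,-4.2,20],[0,0,0,-21.9,0.4,-4.2,20],[0,0,0,-21.9,0.4,-4.2,20]]

```text
time: 14.1
tool_pos: [0.5727, -0.101, 0.1115]
ee_rot: [3.141, -0.002, 1.688]
wrist_force: [0.0, 0.3, -0.0]
width: 0.0324
```

Run:
```python
from h import *
from bench import robot
s=robot.snapshot("wrist"); cv2.imwrite("pics/wrist7.png",s["img"]); w=cloud(s)
tops(w,{'small':(.5733,-.102,.146)},r=.03); well(w,.573,-.103,.026)
m=(np.hypot(w[...,0]-.5733,w[...,1]+.103)<.017)&(w[...,2]>.12)&(w[...,2]<.17);print(np.percentile(w[m][:,2],[50,90,98]))
s=robot.snapshot("scene"); cv2.imwrite("pics/scene7.png",cv2.resize(s["img"][80:280,170:370],None,fx=3,fy=3)); w=cloud(s); tops(w,{'small':(.5733,-.102,.146)},r=.03)
rel(robot.get_obs(),[(.5733,-.102,.069,1.69)])
```

```text
small 2572 mean [ 0.5726 -0.0988  0.1447] mec [ 0.5719 -0.0909] 0.0277 med z 0.1444
well [ 0.5733 -0.1026] 0.0242 40 expect R 0.026 floor 415 0.0651
[0.14397366 0.14520213 0.15770299]
small 104 mean [ 0.5718 -0.0975  0.1462] mec [ 0.5715 -0.0979] 0.0279 med z 0.1464
[ 0.006  0.    -0.003] [ 0.   -0.13  4.52] <- (0.5733, -0.102, 0.069, 1.69)
```

View pics/wrist7.png

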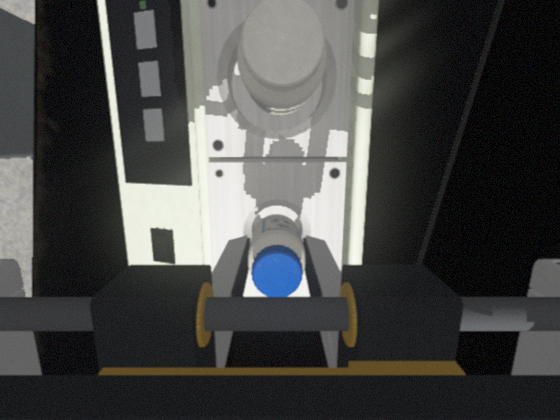

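View pics/scene7.png

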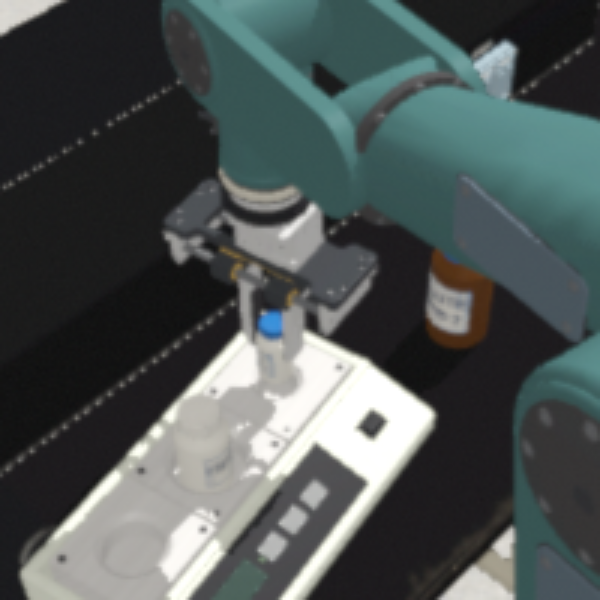

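Run:
```python
from h import *
from bench import robot
o=robot.get_obs(); print(np.round(o["tool_pos"],4),np.round(o["ee_rot"],4))
rel(o,[(.5735,-.102,.112,1.69),(.5735,-.102,.069,1.69)])
```

```text
[ 0.5744 -0.1019  0.1142] [3.1356e+00 2.0000e-04 1.6869e+00]
[ 0.006  0.    -0.003] [ 0.   -0.09  0.22] <- (0.5735, -0.102, 0.112, 1.69)
[ 0.006  0.    -0.003] [ 0.   -0.11  4.52] <- (0.5735, -0.102, 0.069, 1.69)
```

Run:
```python
from h import *
from bench import robot
for i in range(5):
    o=robot.get_obs(); print(o["time"],np.round(o["tool_pos"],4),np.round(o["ee_rot"],4),np.round(o["joint_positions"],4)); robot.snapshot("top")
```

```text
14.2 [ 0.5744 -0.1019  0.1142] [3.1356e+00 2.0000e-04 1.6869e+00] [-0.2741  0.1908  1.4361  0.0021  1.509  -0.3903]
14.25 [ 0.5745 -0.1022  0.1146] [3.1349e+00 6.0000e-04 1.6866e+00] [-0.2744  0.1906  1.4357  0.002   1.5089 -0.3903]
14.3 [ 0.5745 -0.1024  0.1146] [3.1348e+00 6.0000e-04 1.6864e+00] [-0.2747  0.1905  1.4358  0.002   1.5088 -0.3904]
14.35 [ 0.5743 -0.1024  0.1143] [3.1353e+00 5.0000e-04 1.6862e+00] [-0.2749  0.1907  1.4362  0.0019  1.5087 -0.3904]
14.4 [ 0.5741 -0.1025  0.1139] [3.1359e+00 2.0000e-04 1.6860e+00] [-0.2751  0.1909  1.4367  0.002   1.5086 -0.3904]
```

drive_tool:
  series:
    - [[0.006,0,0,0,-0.1,1,20],[0.006,0,0,0,-0.1,2,20],[0.006,0,0,0,-0.1,2.8,20],[0.006,0,0,0,-0.1,3.4,20],[0.006,0,0,0,-0.1,3.8,20],[0.006,0,0,0,-0.1,4.1,20],[0.006,0,0,0,-0.1,4.2,20],[0.006,0,0,0,-0.1,4.2,20],[0.006,0,0,0,-0.1,4.2,20]]

```text
time: 15.35
tool_pos: [0.5733, -0.1027, 0.0719]
ee_rot: [-3.141, 0.0, 1.686]
wrist_force: [-0.4, 0.3, -0.5]
width: 0.0322
```

drive_tool:
  series:
    - [[0,0,0,0,0,0.1,20],[0,0,0,0,0,0.1,20],[0,0,0,0,0,0.1,45],[0,0,0,0,0,0.1,60],[0,0,0,0,0,0.1,75],[0,0,0,0,0,0.1,75],[0,0,0,0,0,0.1,75],[0,0,0,0,0,0.1,75],[0,0,0,0,0,0.1,75],[0,0,0,0,0,-1,75],[0,0,0,0,0,-3,75],[0,0,0,0,0,-6,100],[0,0,0,0,0,-10,100],[0,0,0,0,0,-14,100],[0,0,0,0,0,-14,100]]

```text
time: 16.85
tool_pos: [0.5765, -0.1035, 0.2209]
ee_rot: [3.128, 0.006, 1.686]
wrist_force: [0.5, -0.5, 1.5]
width: 0.0937
```

Run:
```python
from h import *
from bench import robot
s=robot.snapshot("wrist"); cv2.imwrite("pics/wrist8.png",s["img"]); w=cloud(s)
tops(w,{'small':(.5733,-.102,.104),'mid':(.5625,.0095,.136)},r=.03)
s=robot.snapshot("scene"); w=cloud(s); tops(w,{'small':(.5733,-.102,.104)},r=.03)
rel(robot.get_obs(),[(.5626,.0094,.21,1.69),(.5626,.0094,.074,1.69)])
```

```text
small 557 mean [ 0.5732 -0.1027  0.1029] mec [ 0.5732 -0.1032] 0.0136 med z 0.103
mid 2015 mean [0.5627 0.0093 0.1351] mec [0.5627 0.0096] 0.0201 med z 0.1352
small 64 mean [ 0.572  -0.1007  0.1034] mec [ 0.5741 -0.1021] 0.0144 med z 0.1033
[ 0.003  0.002 -0.004] [11.28  0.14  0.4 ] <- (0.5626, 0.0094, 0.21, 1.69)
[ 0.003  0.002 -0.004] [11.31  0.1  14.  ] <- (0.5626, 0.0094, 0.074, 1.69)
```

View pics/wrist8.png

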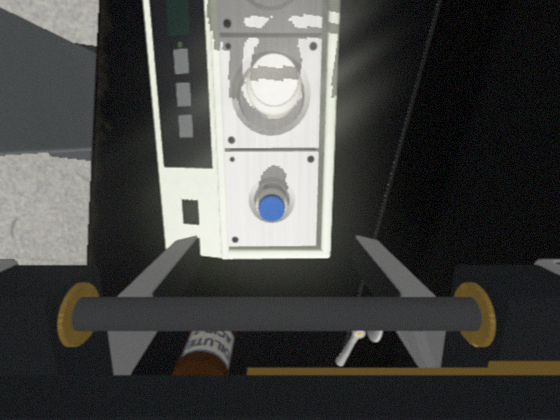

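The small bottle's cap, at px (271,208), is centred in its well. Its top measures 103 mm against 104 mm nominal, so it is fully home. The middle bottle is next.

drive_tool:
  series:
    - [[0.003,0,0,4,0,0.4,100],[0.003,0,0,8,0,0.4,100],[0.003,0,0,11.3,0.1,0.4,100],[0.003,0,0,11.3,0.1,0.4,100],[0.003,0,0,11.3,0.1,0.4,100],[0.003,0,0,11.3,0.1,4,100],[0.003,0,0,11.3,0.1,7.5,100],[0.003,0,0,11.3,0.1,10,100],[0.003,0,0,11.3,0.1,12.5,100],[0.003,0,0,11.3,0.1,13.7,100],[0.003,0,0,11.3,0.1,13.7,100],[0.003,0,0,11.3,0.1,13.7,100],[0.003,0,0,11.3,0.1,13.7,100]]

```text
time: 18.25
tool_pos: [0.5639, 0.0089, 0.0788]
ee_rot: [3.138, 0.003, 1.685]
wrist_force: [0.3, -0.0, 0.1]
width: 0.094
```

Run:
```python
from h import *
from bench import robot
s=robot.snapshot("wrist"); cv2.imwrite("pics/wrist9.png",s["img"]); w=cloud(s)
tops(w,{'mid':(.5625,.0095,.136)},r=.03); well(w,.5472,.116,.034)
rel(robot.get_obs(),[(.5626,.0094,.074,1.69)])
print(robot.get_obs()["tool_pos"])
```

```text
mid 3462 mean [0.5616 0.0176 0.1347] mec [0.5629 0.0096] 0.0204 med z 0.1349
well [0.5473 0.1154] 0.0312 70 expect R 0.034 floor 5874 0.0652
[ 0.004  0.003 -0.004] [ 0.05 -0.13  0.48] <- (0.5626, 0.0094, 0.074, 1.69)
[0.56388637 0.00904999 0.07885062]
```

View pics/wrist9.png

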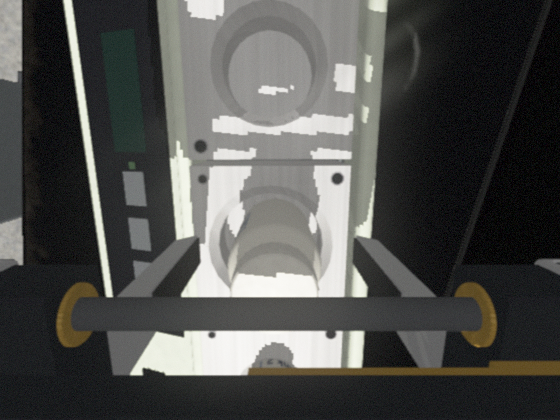

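The empty 56 mm well, at px (270,70), is clearly visible, and the middle bottle is centred between the fingers. I'll grip it now.

drive_tool:
  series:
    - [[0.004,0.003,0,0,-0.1,0.4,100],[0.004,0.003,0,0,-0.1,0.4,75],[0.004,0.003,0,0,-0.1,0.4,60],[0.004,0.003,0,0,-0.1,0.4,45],[0.004,0.003,0,0,-0.1,0.4,30],[0.004,0.003,0,0,-0.1,0.4,30],[0.004,0.003,0,0,-0.1,0.4,30],[0.004,0.003,0,0,-0.1,0.4,30],[0.004,0.003,0,0,-0.1,0.4,30],[0.004,0.003,0,0,-0.1,0.4,30],[0.004,0.003,0,0,-0.1,0.4,30]]

```text
time: 19.4
tool_pos: [0.5629, 0.0089, 0.0748]
ee_rot: [-3.141, -0.0, 1.686]
wrist_force: [-0.5, -0.7, 0.7]
width: 0.0488
```

Run:
```python
from h import *
from bench import robot
o=robot.get_obs();print(o["tool_pos"])
rel(o,[(.5626,.0094,.15,1.69),(.5472,.1156,.15,1.69),(.5472,.1156,.122,1.69),(.5472,.1156,.075,1.69)])
```

```text
[0.56290347 0.0089218  0.0748483 ]
[-0.    -0.    -0.004] [ 0.05 -0.03 -7.52] <- (0.5626, 0.0094, 0.15, 1.69)
[-0.    -0.    -0.004] [10.78 -0.34 -7.51] <- (0.5472, 0.1156, 0.15, 1.69)
[-0.    -0.    -0.004] [10.78 -0.34 -4.71] <- (0.5472, 0.1156, 0.122, 1.69)
[-0.    -0.    -0.004] [ 1.078e+01 -3.400e-01 -1.000e-02] <- (0.5472, 0.1156, 0.075, 1.69)
```

drive_tool:
  series:
    - [[0,0,0,0,0,-1.5,30],[0,0,0,0,0,-4,30],[0,0,0,0,0,-7,30],[0,0,0,0,0,-7,30],[0,0,0,0,0,-7,30],[0,0,0,3,-0.1,-7,30],[0,0,0,6,-0.2,-7,30],[0,0,0,9,-0.3,-7,30],[0,0,0,10.7,-0.3,-7,30],[0,0,0,10.7,-0.3,-7,30],[0,0,0,10.7,-0.3,-5.5,30],[0,0,0,10.7,-0.3,-4.5,30],[0,0,0,10.7,-0.3,-4.5,30],[0,0,0,10.7,-0.3,-4.5,30]]

```text
time: 20.8
tool_pos: [0.5472, 0.1139, 0.1187]
ee_rot: [-3.139, -0.0, 1.684]
wrist_force: [-0.2, 0.1, -1.7]
width: 0.049
```

Run:
```python
from h import *
from bench import robot
o=robot.get_obs();print(o["tool_pos"])
s=robot.snapshot("wrist"); cv2.imwrite("pics/wrist10.png",s["img"]); w=cloud(s)
tops(w,{'mid':(.547,.1155,.182)},r=.03);well(w,.5472,.116,.034)
o=robot.get_obs();print(o["tool_pos"])
rel(o,[(.5473,.1152,.122,1.69),(.5473,.1152,.075,1.69)])
```

```text
[0.54720477 0.11387381 0.11871854]
mid 3844 mean [0.5464 0.1215 0.1792] mec [0.5467 0.1184] 0.0294 med z 0.1789
well [0.5472 0.116 ] 0.0318 44 expect R 0.034 floor 705 0.0651
[0.54768992 0.11409942 0.11954138]
[-0.001 -0.    -0.006] [ 0.11 -0.03 -0.25] <- (0.5473, 0.1152, 0.122, 1.69)
[-0.001 -0.    -0.006] [ 0.11 -0.02  4.45] <- (0.5473, 0.1152, 0.075, 1.69)
```

View pics/wrist10.png

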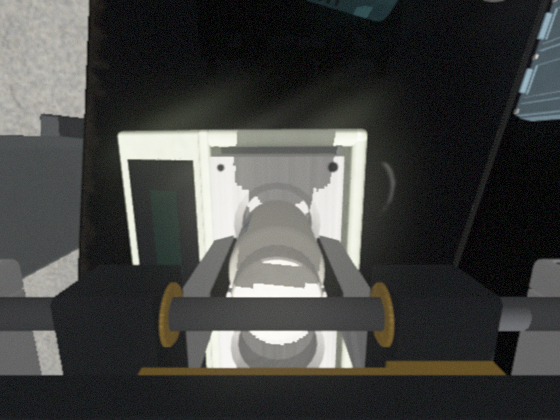

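The middle bottle is held upright over the 56 mm well, with its underside about 80 mm above the bench. I'll lower it in.

drive_tool:
  series:
    - [[0,0,0,0.1,0,1,30],[0,0,0,0.1,0,2,30],[0,0,0,0.1,0,2.8,30],[0,0,0,0.1,0,3.4,30],[0,0,0,0.1,0,3.8,30],[0,0,0,0.1,0,4.1,30],[0,0,0,0.1,0,4.3,30],[0,0,0,0.1,0,4.3,30],[0,0,0,0.1,0,4.3,30]]

```text
time: 21.75
tool_pos: [0.5478, 0.1152, 0.0769]
ee_rot: [-3.141, -0.0, 1.685]
wrist_force: [-0.1, -0.6, -0.4]
width: 0.0488
```

drive_tool:
  series:
    - [[0,0,0,0,0,0.1,30],[0,0,0,0,0,0.2,30],[0,0,0,0,0,0.2,30],[0,0,0,0,0,0.2,60],[0,0,0,0,0,0.2,75],[0,0,0,0,0,0.2,90],[0,0,0,0,0,0.2,90],[0,0,0,0,0,0.2,90],[0,0,0,0,0,0.2,90],[0,0,0,0,0,-1,90],[0,0,0,0,0,-3,100],[0,0,0,0,0,-6,100],[0,0,0,0,0,-10,100],[0,0,0,0,0,-14,100],[0,0,0,0,0,-18,100],[0,0,0,0,0,-18,100]]

```text
time: 23.35
tool_pos: [0.5505, 0.1154, 0.2658]
ee_rot: [3.127, -0.0, 1.685]
wrist_force: [0.3, -0.3, 1.0]
width: 0.094
```

Run:
```python
from h import *
from bench import robot
s=robot.snapshot("wrist"); cv2.imwrite("pics/wrist11.png",s["img"]); w=cloud(s)
tops(w,{'mid':(.547,.1155,.135)},r=.03);well(w,.5472,.116,.034)
o=robot.get_obs();print(o["tool_pos"],o["ee_rot"])
rel(o,[(.5473,.1152,.25,1.69),(.5125,-.2,.25,1.69),(.5125,-.3175,.25,1.69),(.5125,-.3175,.17,1.69),(.5125,-.3175,.07,1.69)])
```

```text
mid 1125 mean [0.5474 0.1165 0.1349] mec [0.5478 0.1159] 0.0198 med z 0.135
well [0.5477 0.1137] 0.0335 72 expect R 0.034 floor 95 0.0651
[0.54946804 0.115294   0.26218983] [ 3.13233151e+00 -3.56485714e-04  1.68458265e+00]
[ 0.009 -0.    -0.005] [ 0.01 -0.23  1.22] <- (0.5473, 0.1152, 0.25, 1.69)
[ 0.009 -0.    -0.005] [-30.91  -7.26   1.14] <- (0.5125, -0.2, 0.25, 1.69)
[ 0.009 -0.    -0.005] [-42.58  -8.6    1.12] <- (0.5125, -0.3175, 0.25, 1.69)
[ 0.009 -0.    -0.005] [-42.58  -8.67   9.12] <- (0.5125, -0.3175, 0.17, 1.69)
[ 0.009 -0.    -0.005] [-42.59  -8.76  19.12] <- (0.5125, -0.3175, 0.07, 1.69)
```

View pics/wrist11.png

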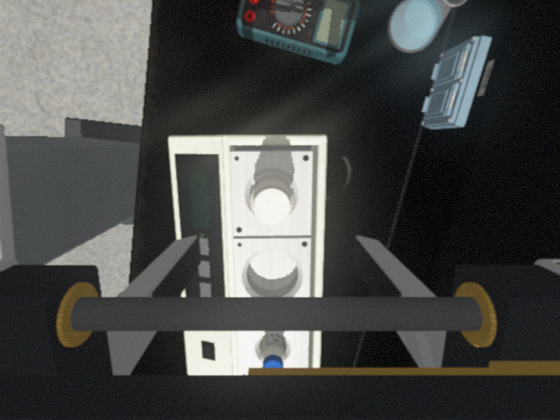

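The middle bottle, cap at px (271,205), is centred in the 56 mm well and its top measures 135 mm, so it is home. Now the large bottle.

drive_tool:
  series:
    - [[0.009,0,0,-4,-0.8,1,100],[0.009,0,0,-8,-1.6,1,100],[0.009,0,0,-12.5,-2.5,1,100],[0.009,0,0,-17,-3.4,1,100],[0.009,0,0,-21.5,-4.3,1,100],[0.009,0,0,-26,-5.2,1,100],[0.009,0,0,-30.5,-6.2,1,100],[0.009,0,0,-35,-7,1,100],[0.009,0,0,-39,-8,1,100],[0.009,0,0,-42.6,-8.6,1,100],[0.009,0,0,-42.6,-8.6,1,100],[0.009,0,0,-42.6,-8.6,1,100],[0.009,0,0,-42.6,-8.7,5,100],[0.009,0,0,-42.6,-8.7,9,100],[0.009,0,0,-42.6,-8.7,9,100],[0.009,0,0,-42.6,-8.7,9,100],[0.009,0,0,-42.6,-8.7,9,100]]

```text
time: 25.1
tool_pos: [0.5137, -0.3178, 0.1745]
ee_rot: [3.138, 0.003, 1.686]
wrist_force: [-0.8, 0.2, 0.0]
width: 0.0942
```

Run:
```python
from h import *
from bench import robot
s=robot.snapshot("wrist"); cv2.imwrite("pics/wrist12.png",s["img"]); w=cloud(s)
tops(w,{'l':(.5125,-.3175,.140)},r=.035)
o=robot.get_obs();print(o["tool_pos"],o["ee_rot"])
rel(o,[(.5125,-.3175,.17,1.69),(.5125,-.3175,.068,1.69)])
```

```text
l 3598 mean [ 0.5123 -0.3172  0.1389] mec [ 0.5122 -0.3183] 0.0257 med z 0.139
[ 0.51381874 -0.3181091   0.17486234] [3.1370235  0.0036504  1.68548755]
[ 0.005  0.004 -0.005] [ 0.08 -0.13  0.49] <- (0.5125, -0.3175, 0.17, 1.69)
[ 0.005  0.004 -0.005] [ 0.11 -0.17 10.69] <- (0.5125, -0.3175, 0.068, 1.69)
```

View pics/wrist12.png

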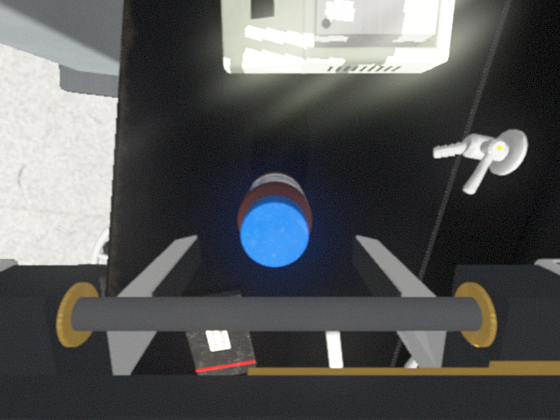

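drive_tool:
  series:
    - [[0.005,0.004,0,0,-0.2,3,100],[0.005,0.004,0,0,-0.2,6,100],[0.005,0.004,0,0,-0.2,9,100],[0.005,0.004,0,0,-0.2,10.5,100],[0.005,0.004,0,0,-0.2,10.5,100],[0.005,0.004,0,0,-0.2,10.5,100],[0.005,0.004,0,0,-0.2,10.5,75],[0.005,0.004,0,0,-0.2,10.5,60],[0.005,0.004,0,0,-0.2,10.5,40],[0.005,0.004,0,0,-0.2,10.5,40],[0.005,0.004,0,0,-0.2,10.5,40],[0.005,0.004,0,0,-0.2,10.5,40],[0.005,0.004,0,0,-0.2,10.5,40],[0.005,0.004,0,0,-0.2,10.5,40],[0.005,0.004,0,0,-0.2,10.5,40]]

```text
time: 26.65
tool_pos: [0.5125, -0.3189, 0.0704]
ee_rot: [3.141, 0.0, 1.685]
wrist_force: [0.2, 1.3, 3.6]
width: 0.0624
```

Run:
```python
from h import *
from bench import robot
s=robot.snapshot("wrist"); cv2.imwrite("pics/wrist13.png",s["img"]); w=cloud(s)
tops(w,{'l':(.5125,-.3175,.140)},r=.035)
o=robot.get_obs();print(o["tool_pos"],o["ee_rot"],o["wrist_force"])
t=(.5606,.0068+.0005)
rel(o,[(.5125,-.3175,.23,1.69),(*t,.23,1.69),(*t,.155,1.69),(*t,.104,1.69)])
```

```text
l 7727 mean [ 0.5123 -0.3146  0.1389] mec [ 0.5124 -0.3168] 0.0349 med z 0.139
[ 0.51253523 -0.31884108  0.07034343] [3.14152168e+00 2.03815786e-04 1.68546025e+00] [-0.02755819 -0.44598048  4.09928393]
[ 0.     0.    -0.005] [ 1.300e-01  1.000e-02 -1.597e+01] <- (0.5125, -0.3175, 0.23, 1.69)
[ 0.     0.    -0.005] [ 31.85   8.51 -15.97] <- (0.5606, 0.007299999999999999, 0.23, 1.69)
[ 0.     0.    -0.005] [31.85  8.51 -8.47] <- (0.5606, 0.007299999999999999, 0.155, 1.69)
[ 0.     0.    -0.005] [31.85  8.51 -3.37] <- (0.5606, 0.007299999999999999, 0.104, 1.69)
```

View pics/wrist13.png

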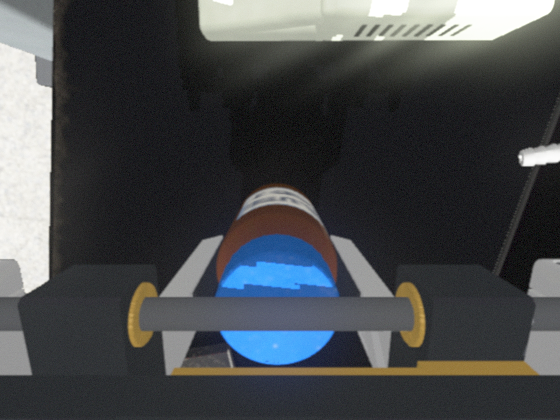

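drive_tool:
  series:
    - [[0,0,0,0,0,-2,40],[0,0,0,0,0,-5,40],[0,0,0,0,0,-9,40],[0,0,0,0,0,-13,40],[0,0,0,0,0,-16,40],[0,0,0,0,0,-16,40],[0,0,0,4,1,-16,40],[0,0,0,8,2.1,-16,40],[0,0,0,12,3.2,-16,40],[0,0,0,16,4.3,-16,40],[0,0,0,20,5.3,-16,40],[0,0,0,24,6.4,-16,40],[0,0,0,28,7.5,-16,40],[0,0,0,31.8,8.5,-16,40],[0,0,0,31.8,8.5,-16,40],[0,0,0,31.8,8.5,-16,40],[0,0,0,31.8,8.5,-12,40],[0,0,0,31.8,8.5,-8.5,40],[0,0,0,31.8,8.5,-8.5,40],[0,0,0,31.8,8.5,-8.5,40]]

```text
time: 28.7
tool_pos: [0.5597, 0.0057, 0.1539]
ee_rot: [-3.138, -0.0, 1.684]
wrist_force: [0.9, -0.4, -2.1]
width: 0.0628
```

Run:
```python
from h import *
from bench import robot
for n in ["wrist","scene"]:
    s=robot.snapshot(n); cv2.imwrite(f"pics/{n}14.png",s["img"]); w=cloud(s)
    tops(w,{'l':(.5606,.0068,.225)},r=.035,tol=.01); 
    if n=="wrist": well(w,.5606,.0068,.041)
o=robot.get_obs();print(o["tool_pos"],o["ee_rot"],o["wrist_force"])
t=(.5606,.0063)
rel(o,[(*t,.15,1.69),(*t,.106,1.69)])
```

```text
l 8191 mean [0.5599 0.0103 0.2224] mec [0.5605 0.007 ] 0.0351 med z 0.2225
well [0.5603 0.0057] 0.0397 42 expect R 0.041 floor 496 0.0651
l 181 mean [0.5641 0.0172 0.2244] mec [0.5611 0.0081] 0.0342 med z 0.2253
[0.56180835 0.0058788  0.15739974] [3.13803738e+00 1.16257349e-03 1.68423680e+00] [ 0.2836651  -0.20786482 -2.77082146]
[ 0.004  0.001 -0.006] [ 0.06 -0.12  0.74] <- (0.5606, 0.0063, 0.15, 1.69)
[ 0.004  0.001 -0.006] [ 0.06 -0.13  5.14] <- (0.5606, 0.0063, 0.106, 1.69)
```

View pics/wrist14.png

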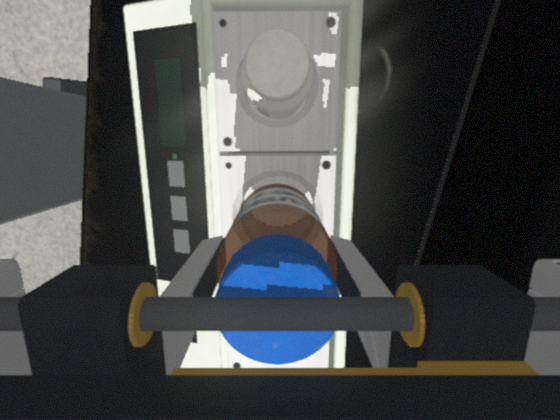

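View pics/scene14.png

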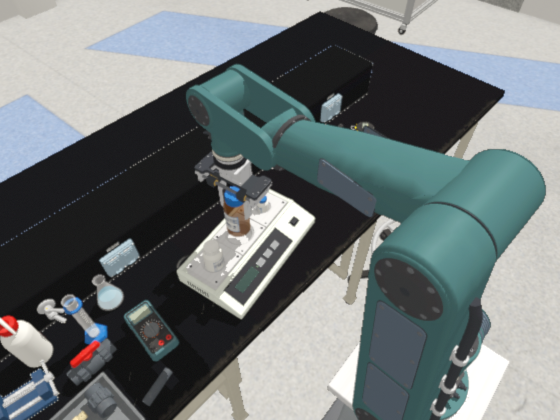

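The large bottle is held upright over the 70 mm well, and both other bottles are in place. I'll lower it in.

drive_tool:
  series:
    - [[0.004,0,0,0,-0.1,1,40],[0.004,0,0,0,-0.1,2,40],[0.004,0,0,0,-0.1,3,40],[0.004,0,0,0,-0.1,3.7,40],[0.004,0,0,0,-0.1,4.2,40],[0.004,0,0,0,-0.1,4.6,40],[0.004,0,0,0,-0.1,4.8,40],[0.004,0,0,0,-0.1,4.8,40],[0.004,0,0,0,-0.1,4.8,40]]

```text
time: 29.7
tool_pos: [0.5613, 0.0057, 0.1098]
ee_rot: [3.141, 0.001, 1.684]
wrist_force: [0.7, 0.9, -3.6]
width: 0.0628
```

Its underside is about 3 mm above the floor and the force is still only its weight, so I'll lower the rest and release.

drive_tool:
  series:
    - [[0,0,0,0,-0.1,0.1,40],[0,0,0,0,-0.1,0.2,40],[0,0,0,0,-0.1,0.3,40],[0,0,0,0,-0.1,0.3,40],[0,0,0,0,-0.1,0.3,40]]

```text
time: 30.2
tool_pos: [0.5602, 0.0056, 0.1067]
ee_rot: [3.141, 0.001, 1.684]
wrist_force: [0.3, -0.8, -3.4]
width: 0.0624
```

drive_tool:
  series:
    - [[0,0,0,0,0,0.1,40],[0,0,0,0,0,0.1,55],[0,0,0,0,0,0.1,75],[0,0,0,0,0,0.1,90],[0,0,0,0,0,0.1,100],[0,0,0,0,0,0.1,100],[0,0,0,0,0,0.1,100],[0,0,0,0,0,-1,100],[0,0,0,0,0,-3,100],[0,0,0,0,0,-7,100],[0,0,0,0,0,-11,100],[0,0,0,0,0,-15,100],[0,0,0,0,0,-18,100],[0,0,0,-5,-3,-20,100],[0,0,0,-10,-6,-20,100],[0,0,0,-10,-9,-20,100],[0,0,0,-10,-9,-20,100]]

```text
time: 31.9
tool_pos: [0.4793, -0.1059, 0.3089]
ee_rot: [3.14, 0.003, 1.679]
wrist_force: [-0.1, 0.3, -0.0]
width: 0.0941
```

Run:
```python
from h import *
from bench import robot
o=robot.get_obs();print(o["time"],o["tool_pos"],o["wrist_force"])
for n in ["wrist","scene","top"]:
    s=robot.snapshot(n); cv2.imwrite(f"pics/{n}15.png",s["img"]); w=cloud(s); print(n)
    tops(w,{'l':(.5606,.0068,.175),'mid':(.5473,.116,.136),'small':(.5733,-.1027,.104)},r=.035)
    for u,v in ([(152,197),(404,232)] if n=="top" else []): print(w[v,u].round(3))
```

```text
31.9 [ 0.47931523 -0.10593988  0.30886599] [-0.06466406  0.33011175 -0.00492419]
wrist
l 2305 mean [0.5596 0.0059 0.175 ] mec [0.5603 0.006 ] 0.0257 med z 0.1751
mid 382 mean [0.5483 0.102  0.1347] mec [0.5479 0.1075] 0.0179 med z 0.135
small 345 mean [ 0.5725 -0.1027  0.1028] mec [ 0.573  -0.1032] 0.0136 med z 0.103
scene
l 266 mean [0.5581 0.0087 0.1758] mec [0.559  0.0077] 0.0264 med z 0.1761
mid 184 mean [0.5462 0.1178 0.1358] mec [0.5467 0.1176] 0.0211 med z 0.1358
small 63 mean [ 0.5721 -0.1008  0.1033] mec [ 0.5727 -0.1035] 0.0164 med z 0.1031
top
l 190 mean [0.5625 0.0095 0.1773] mec [0.5617 0.0061] 0.0252 med z 0.1774
mid 129 mean [0.5485 0.1151 0.1371] mec [0.5488 0.1155] 0.0196 med z 0.1373
small none
[0.556 0.326 0.039]
[ 0.463 -0.503  0.015]
```

View pics/wrist15.png

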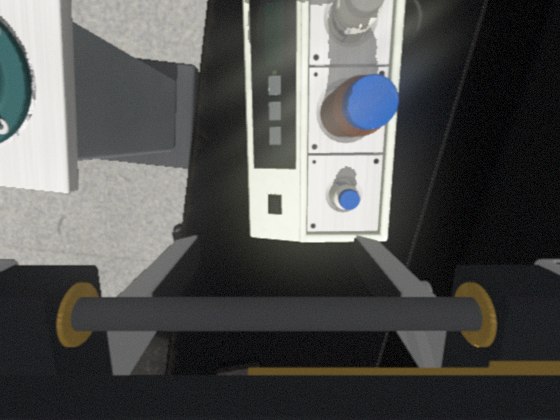

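View pics/scene15.png

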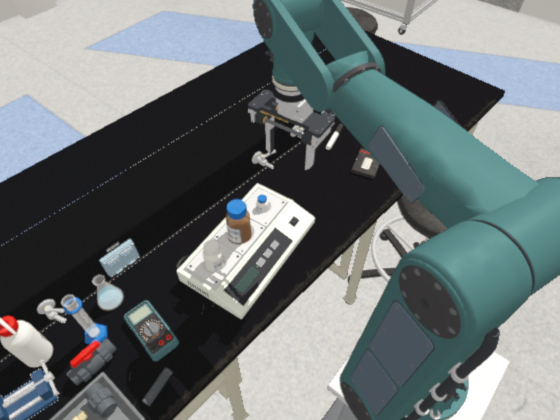

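All three caps are centred over their wells at the right heights, the arm is clear, and the multimeter and notebook haven't moved. Handing in.

Run:
```python
from bench import robot
print(robot.close_job())
```

```text
the job is handed in; nothing more can be done
None
```

Each bottle now stands upright and fully home in the well that fits it, and the job is handed in; it gave no verdict. I set the large bottle aside on the free bench, then put the small bottle in the 40 mm well, the middle one in the 56 mm well and the large one in the 70 mm well. It took about 32 s of the 99 s allowed.

Last checks before handing in:

| Bottle | Cap top measured (wrist camera) | Cap top if fully home | Sideways offset from well |
|---|---|---|---|
| Small | 103 mm | 104 mm | about 1 mm |
| Middle | 135 mm | 136 mm | about 1 mm |
| Large | 175 mm | 176 mm | about 1 mm |

- **Tilt:** I didn't measure it directly. The cap centres and heights fit upright bottles, and all three look upright in the pictures.
- **Multimeter and notebook:** a depth point on each still read within 1 mm sideways of its starting place. The notebook's height read 4 mm higher, which I took as depth noise.
- **Arm:** it had let go of everything and was well clear, at 0.31 m height with no load.
- **Gaps in the views:** the last top view gave no reading on the small bottle's cap. In the last wrist view the middle cap was cut off at the picture's edge. The middle bottle's wrist figures are therefore from just after its release, and the last scene and top views agreed with them within about 2 mm. The scene view agreed with the wrist view on the small cap.

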